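Raise the seasoning tray of a telescopic stand by one hole

TASK

Raise the seasoning tray beside the hob by one hole: first lift the white jar off the tray and stand it on the round cork trivet. Then squeeze the two red snap buttons flush, slide the blue sleeve up its sloping tube to the next hole and let both buttons spring out there; finally stand the jar upright back on the tray. Set the jar down gently both times and do not disturb the other things.

Things in the scene. Friction and masses are not known exactly. Their poses are not given: they have to be found in the camera images.
- stand: Fixed stand: grey foot plate 250x110x12 mm, a sloping square steel inner tube, and on it a blue sleeve with a tray. Origin on the surface, 115 mm straight below lock_point. z up; x level, towards where the tube rises (to the tray); the tube rises 30 degrees above x, in the x-z plane; y level, across the tube
- lock_point (a point): Middle between the two red snap buttons, on the tube's axis; axes as the stand. The buttons sit in the inner tube and stay here while the sleeve slides. Fingers that come square to the tube (tilted 30 degrees from vertical) and close along y here squeeze both buttons flush and grip the sleeve at once; moved up along the tube they carry the sleeve with them
- left_cap (a point): Middle of the outer face of the red button on the stand's +y side, pressed towards -y: a round cap of 12 mm diameter, 8 mm proud of the sleeve when out (46 mm over both caps). The sleeve is 30 mm square (34 mm at its black end rings) and at the start reaches from 106 mm below to 100 mm above the buttons along the tube
- right_cap (a point): The same cap on the -y side, pressed towards +y
- button_left (a joint): Travel of the +y button in m: 0 = out, 0.008 = flush. Spring: 3 N to start, 5 N at flush. With both in by more than 0.0035 the sleeve is free; once the sleeve has moved 20 mm the button is held in by its wall alone, and in the next hole it springs out and locks by itself, clear of fingers that came along with the sleeve
- tray_center (a point): Centre of the inner floor of the pale wooden tray at the sleeve's upper end (level, 104 mm square outside, 96 mm inside, rim 9 mm above the floor); axes as the stand. At the start 135 mm along the stand's x from its origin and 200 mm above the surface; one hole further it is 35 mm farther along x and 20 mm higher
- jar_center (a point): Centre of the white jar with white cap and purple band: 60 mm diameter, 90 mm high, this point 45 mm above its underside; z along its axis; 0.3 to 0.65 kg. It stands on the tray at the start
- button_right (a joint): The same for the -y button
- sleeve (a joint): Slide of the sleeve and tray up along the tube in m, 0 in the hole of the start; the next hole up is at 0.040, one more at 0.080 (that is too far). Play in a hole about 2 mm either way. Moves with about 5 N and stays where it is left
- trivet_top (a point): Centre of the upper face of the round cork trivet, 110 mm diameter, 8 mm high, fixed on the hob
- paprika: Spice jar with red cap, 40 mm diameter, 106 mm high, at the back (origin at the centre of its underside, as for the others here); leave alone
- dill: Spice jar with green cap, 40 mm diameter, 106 mm high, at the back; leave alone
- pepper_mill: Wooden pepper mill, 58 mm diameter, 170 mm high, at the back; leave alone
- chilli: Slim bottle with yellow cap, 48 mm diameter, 183 mm high, at the back; leave alone
- mug: Pink and cream mug, 105 mm high, at the right; leave alone
- scourer: Dark scouring pad, 120x82x38 mm, at the back right; leave alone
- spoon: Steel tablespoon, 191 mm long, lying near the front; leave alone
Not all that is in view belongs to the job. What is meant by the part that bears jar_center is not orange or yellow, and is the larger of those in its own colour.

How it is judged:
On the way, in this order (a step that is already met when the one before it is completed fails the run):
1. the jar stands upright on the cork trivet, let go, with the sleeve still in its first hole (horizontal distance between jar_center and trivet_top below 0.045 m and z of jar_center in the frame of trivet_top below 0.05 m and angle between jar_center's own z axis and vertical below 0.15 rad and contact force between the fingers and jar below 0.1 N and value of joint sleeve below 0.004 m), for 0.2 s.
2. both snap buttons are squeezed in by the fingers (value of joint each of button_left, button_right above 0.004 m), for 0.1 s.
3. the sleeve is in the next hole with both buttons out, the jar still on the trivet (value of joint sleeve between 0.037 and 0.043 m and value of joint each of button_left, button_right below 0.0015 m and horizontal distance between jar_center and trivet_top below 0.045 m), for 0.2 s.
At the end, for the whole second after the job is handed in: The sleeve is locked in the next hole (0.037 to 0.043 m up) with both buttons out (less than 1.5 mm in), and the jar stands upright (within 0.1 rad) and still on the floor of the tray, inside the rim (within 28 mm of the tray's centre) (value of joint sleeve between 0.037 and 0.043 m and value of joint each of button_left, button_right below 0.0015 m and horizontal distance between jar_center and tray_center below 0.028 m and z of jar_center in the frame of tray_center between 0.04 and 0.05 m and angle between jar_center's own z axis and vertical below 0.1 rad and linear speed of jar below 0.02 m/s); the robot touches nothing.
It fails at once if the jar is set down or knocked hard (more than 40 N against the tray or sleeve) (contact force between jar and sleeve above 40 N).
It fails at once if the jar is set down hard on the trivet (more than 40 N) (contact force between jar and trivet above 40 N).
It fails at once if the jar is tipped over (angle between jar_center's own z axis and vertical above 0.7 rad).
It fails at once if a bystander is moved by more than 40 mm or knocked over (distance of any of paprika, dill, pepper_mill, chilli, mug, scourer, spoon from where it was at the start of the episode above 0.04 m or angle between any of paprika, dill, pepper_mill, chilli, mug's own z axis and vertical above 0.5 rad).
It also fails if it takes over 72 s, if anything falls off the work surface, if the arm or the gripper's body presses on something with over 40 N, if the wrist force passes 120 N, or if a joint passes its speed limit or range.

ROBOT

A 6-joint arm with a two-finger parallel gripper is mounted at the origin on a cart in front of the work surface, level with it; the furniture and walls round the work are solid. World frame = base frame: x ahead of the robot, y to its left, z up, the work surface at z = 0. Lengths are in m, angles in rad, forces in N, time in s.
With the tool pointing down it reaches from about 0.275 to 0.85 m from the base axis. Payload 19 kg.
Tool frame: the origin (TCP) lies on the mounting face of the last link; the fingertips stand 173 mm ahead of it and the grasp point (between the pads) lies tcp_to_grasp ahead of it (tcp_to_grasp is the distance from the TCP to the grasp point, in m); z points along the fingers, y is the line along which they close (so a half turn about z gives the same grasp; the last joint's range is limited). The gripper opens to 85 mm and grips with 20 to 120 N. Pads are 22 mm wide; open, the fingers measure 114 mm over their backs; the gripper's body (76 mm by 85 mm) begins 54 mm behind the grasp point. The pads swing forward as they close: fully open they stand 13 mm farther back than shut.
Start: joints at [1.152, 0.15, 1.437, -0, 1.554, -0.134], TCP at [0.162, 0.552, 0.405] pointing down, gripper open.
Joint ranges: [-2.8, 2.8], [-0.68, 2.1], [0.12, 2.68], [-1.39, 4.53], [0.16, 2.79], [-2.81, 2.81]. Speed limits (rad/s): [1.89, 1.89, 2.22, 3.01, 3.01, 3.01].

INTERFACE

Orientations are given as a unit quaternion [w, x, y, z].
In Python, from plant import sense, capture, hand_in, recognise, regions_of, place_of, tcp_to_grasp gives the robot as it stands.
- The arm moves only by the tool move_arm, never from a script. Its argument "series" is one flat list of numbers, 7 for each row, row after row: the shift along the tool's x, y, z each as a share of 60 mm, from -1 to 1, then the turn, a rotation vector about the tool's x, y, z each as a share of 5 degrees, from -1 to 1, then the gripper command: -1 is shut, 1 is fully open, values between are in proportion. A call has 1 to 5 rows; each row shifts and turns the commanded pose from where the row before left it, along the tool's axes as they then stand; what a row does not reach is not made up. A row lasts 1/8 s, in which the tool goes at most 62.5 mm and 10.7 degrees, less where a joint would pass 70% of its speed; a pose out of reach is approached as far as the arm can. A call with a number of a shift or a turn outside -1 to 1 is refused whole. A call with a gripper value outside its range is refused whole. The fingers move at their own pace and stop on an object; "squeeze" is the grip in N (left out, the last holds). Time passes only in rows, so rows that do not move let the fingers close. It gives the time, the measured TCP pose, the force, the opening and the grip force at its end, in the units of the state.
- sense(): the state, without advancing time (a new reading comes with each control period).
- capture(name): name is "scene" or "top" or "wrist"; returns a dict with "color" (480x640x3 uint8, red, green, blue), "depth" (480x640 float32, m along the optical axis (not along the pixel's ray), 0 where there is no reading), "vertical_fov" (degrees; the focal length in pixels is half the picture's height over the tangent of half this angle, whatever the lens; pixels are square), "cx", "cy" (the principal point, pixels), "cam_to_world" (4x4, takes a point from camera to world coordinates). Camera axes: x right, y down, z forward; pixel columns grow to the right and rows downward; lengths in m; the calibration is good to about 2 mm. A picture is of the moment at which its call begins.
- hand_in(): hands the job in; it is judged then, once.
Trained networks look in a picture, given as the dict that the camera call returned (one of the last four; its "shot" number tells which), for a name from the list of things; names that differ only in an ending like _2 or _b are one class to them, and where a whole thing is asked for, a point or a joint stands for the part that bears it (a point fixed in the world has none). Each returns a list of dicts, best first, with "confidence" (0 to 1); they miss things now and then, are a little off and sometimes report something else, mostly with a low value. They report only what shows in the picture. A call takes as long as a camera call. They do not tell look-alikes from the thing itself.
- recognise(picture, name): "position" ([x, y, z] in m, in world coordinates, good to about 4 mm: the middle of the surface that is visible of it).
- regions_of(picture, name): "region" (480x640 bool, what is visible of it).
- place_of(picture, name): "position" ([x, y, z] in m, in world coordinates, good to about 4 mm: a listed point, or the origin of a listed thing).
The state is a dict: "time": time; "q": joint angles; "qd": joint speeds; "effort": joint torques, N m; "ee_pos": TCP position; "orientation": TCP orientation; "ft_force": force on the tool from outside, world axes, zero at the start; "ft_torque": the same for the moment, N m; "opening": opening from 0.0 (shut) to 1.0 (fully open); "grip_force": force on a finger pad.
Only numpy, scipy, OpenCV 4.12 (cv2) and the standard library are available. Lean on these libraries where they do the work, as an engineer would, in place of code of your own. Each camera call takes 0.05 s, during which the arm holds its last target. There are 200 camera calls.

## Working session

There is one attempt and no reset: what is moved stays moved. The work goes in short steps, Python scripts to look and compute and a tool call to move; the robot and the scene stay as the last step left them, time stands still between calls to the robot, and variables do not carry over. Pictures are saved under pics/ and viewed, at most 13 in all, crops included, and the job is handed in when it is done.

Besides the shell and the picture viewer there is one more tool, called after "Emit:" as name(argument=value, ...) on one line, values as JSON. move_arm: Moves the arm, as the interface text tells. Shift numbers are shares of 60 mm and turn numbers shares of 5 degrees, none past 1 either way. Its arguments: {"type":"object","properties":{"series":{"type":"array","items":{"type":"number"}},"squeeze":{"type":"number"}},"required":["series"]}

```bash
mkdir -p pics; ls; python3 - <<'E'
from plant import *
import cv2,numpy as np
print(tcp_to_grasp, sense())
for c in ("scene","top"):
    p=capture(c); cv2.imwrite(f"pics/{c}1.png",p["color"][:,:,::-1])
    for n in ("lock_point","left_cap","right_cap","stand","tray_center","jar_center","trivet_top","paprika","dill","pepper_mill","chilli","mug","scourer","spoon"):
        r=place_of(p,n); print(c,n,[(np.round(x["position"],3).tolist(),round(x["confidence"],2)) for x in r[:4]])
    K=p["cam_to_world"]; print(np.round(K,3).tolist(),p["vertical_fov"],p["cx"],p["cy"])
E
```

```text
pics
0.1547 {'time': 0.0, 'q': array([ 1.15202514e+00,  1.50980870e-01,  1.43796253e+00,  1.58861266e-06,
        1.55373649e+00, -1.34000403e-01]), 'qd': array([ 0.00033464, -0.00051677, -0.00152798,  0.00118809,  0.00021039,
       -0.00205616]), 'effort': array([ 1.94197608e-03, -7.13043308e+01, -5.70891523e+01,  9.95067921e-05,
        8.05681804e-03, -1.42661085e-05]), 'ee_pos': array([0.16155235, 0.55182415, 0.40411236]), 'orientation': array([-1.49105938e-04,  1.41904760e-01,  9.89880166e-01, -5.22767052e-04]), 'ft_force': array([-0.67484456, -0.14274322,  0.14304568]), 'ft_torque': array([-0.03723089,  0.06394137, -0.00924694]), 'grip_force': 0.0, 'opening': 0.9990520429456401}
scene lock_point [([0.458, -0.13, 0.114], 0.69), ([0.718, -0.158, -0.005], 0.36)]
scene left_cap [([0.72, -0.157, 0.001], 0.51)]
scene right_cap []
scene stand [([0.459, -0.135, 0.001], 0.59)]
scene tray_center [([0.54, -0.026, 0.198], 0.59)]
scene jar_center [([0.537, -0.031, 0.241], 0.97), ([0.502, 0.133, 0.045], 0.95), ([0.577, 0.078, 0.031], 0.67)]
scene trivet_top [([0.468, 0.321, 0.006], 0.75)]
s
[... 954 characters left out ...]
.04], 0.7), ([0.505, 0.132, 0.046], 0.66), ([0.581, 0.08, 0.034], 0.65)]
top trivet_top [([0.468, 0.322, 0.008], 0.79)]
top paprika [([0.712, -0.086, -0.008], 0.55), ([0.543, -0.032, 0.242], 0.42)]
top dill [([0.772, 0.101, -0.001], 0.55), ([0.544, -0.031, 0.243], 0.39), ([0.404, 0.129, 0.002], 0.16)]
top pepper_mill [([0.722, -0.154, -0.002], 0.6)]
top chilli [([0.72, -0.228, -0.003], 0.82)]
top mug [([0.625, -0.534, -0.006], 0.79)]
top scourer [([0.693, -0.346, -0.007], 0.72)]
top spoon [([0.402, 0.127, -0.001], 0.76)]
[[-0.372, -0.884, 0.283, 0.104], [-0.928, 0.353, -0.117, 0.108], [0.004, -0.306, -0.952, 1.77], [0.0, 0.0, 0.0, 1.0]] 42.85001488687891 320.26287610954716 245.10231060150636
```

View pics/scene1.png

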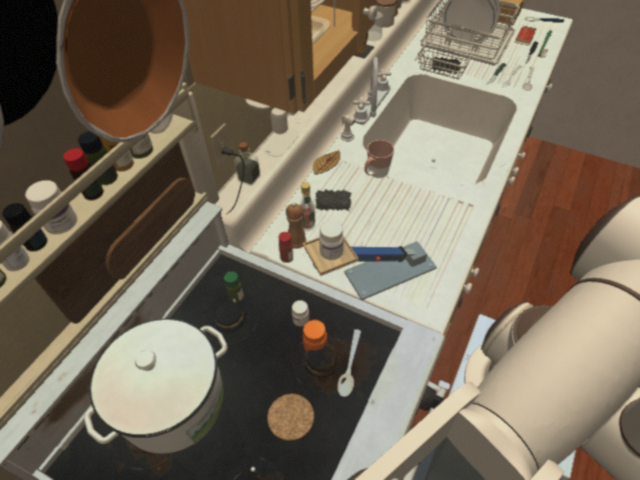

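View pics/top1.png

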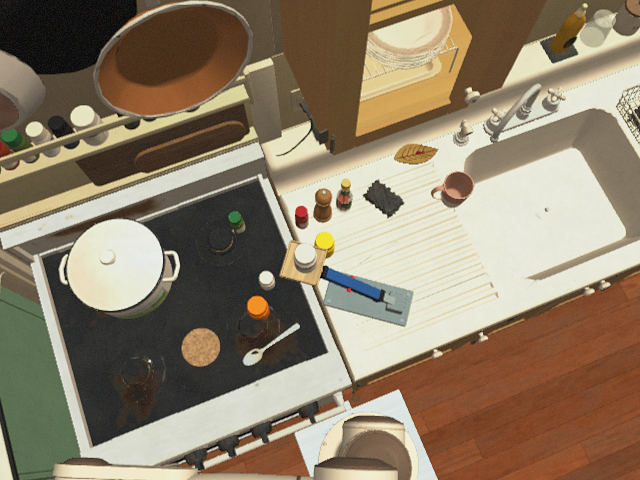

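Candidates for the jar, in the scene view: white jar with purple band on the tray (331,236), small white jar on the hob (300,313), orange-capped jar (315,345). The yellow-capped jar shows in the top view at (325,242). The description rules out orange and yellow. Of the two white ones, the jar on the tray is the larger. I'll confirm this in a crop and refine the poses with depth.

```bash
cat > h.py <<'E'
from plant import *
import cv2,numpy as np
from scipy.spatial.transform import Rotation as R
np.set_printoptions(precision=4,suppress=True)
def cloud(p):
    f=240/np.tan(np.radians(p["vertical_fov"])/2); d=p["depth"]; v,u=np.mgrid[:480,:640]
    P=np.stack([(u-p["cx"])/f*d,(v-p["cy"])/f*d,d],-1); M=p["cam_to_world"]
    W=P@M[:3,:3].T+M[:3,3]; W[d<=0]=np.nan; return W
def delta(grasp,yaw,tilt=0,base=None):
    """shift (shares of 60 mm) and turn (shares of 5 deg) in tool axes; yaw=deg of tool y; tilt deg towards tool +x"""
    s=sense(); q=s["orientation"]; R0=R.from_quat([q[1],q[2],q[3],q[0]]); p0=np.array(s["ee_pos"])
    y=np.radians(yaw); Y=np.array([np.cos(y),np.sin(y),0]); X=np.cross(Y,[0,0,-1.])
    a=np.radians(tilt); Z=np.sin(a)*X-np.cos(a)*np.array([0,0,1.]); X2=np.cross(Y,Z)
    R1=R.from_matrix(np.stack([X2,Y,Z],1)); p1=np.array(grasp)-tcp_to_grasp*Z
    print("t",s["time"],"shift",R0.inv().apply(p1-p0)/.06,"turn",np.degrees((R0.inv()*R1).as_rotvec())/5,"shift in new axes",R1.inv().apply(p1-p0)/.06,"open",s["opening"],"F",s["ft_force"])
E
python3 - <<'E'
from h import *
T=capture("top");S=capture("scene")
cr=[]
for p,n,(u,v) in((T,"t",(320,265)),(S,"s",(345,250))):
    cr.append(cv2.resize(p["color"][v-60:v+60,u-60:u+60,::-1],(400,400),interpolation=cv2.INTER_CUBIC))
    W=cloud(p); r=regions_of(p,"jar_center")
    for x in r[:4]:
        m=x["region"]; w=W[m]; top=np.nanpercentile(w[:,2],97); k=w[w[:,2]>top-.006]
        print(n,"jar",round(x["confidence"],2),np.argwhere(m).mean(0)[::-1],"ztop",top,"topcentre",(np.nanmin(k,0)+np.nanmax(k,0))/2,"ext",np.nanmax(k,0)-np.nanmin(k,0))
    hsv=cv2.cvtColor(p["color"],cv2.COLOR_RGB2HSV)
    b=(hsv[...,0]>100)&(hsv[...,0]<125)&(hsv[...,1]>150)&(hsv[...,2]>40)
    w=W[b]; w=w[(np.abs(w[:,0]-.46)<.15)&(np.abs(w[:,1]+.13)<.15)&(w[:,2]>.03)]
    c=w.mean(0);d=np.linalg.svd(w-c,full_matrices=0)[2][0]; d*=np.sign(d[2]);print(n,"blue",len(w),c,d,"az",np.degrees(np.arctan2(d[1],d[0])))
    m=np.nan_to_num(W[...,2])>.33; w=W[m]; w=w[(np.hypot(w[:,0],w[:,1])<.95)]
    print("high",len(w),[(np.min(w[w[:,1]//.1==i],0),np.max(w[w[:,1]//.1==i],0)) for i in np.unique(w[:,1]//.1)] if len(w) else 0)
cv2.imwrite("pics/crop1.png",np.hstack(cr))
E
```

```text
t jar 0.98 [305.1095 258.5751] ztop 0.29611093523792 topcentre [ 0.5359 -0.0296  0.295 ] ext [0.0498 0.0524 0.0095]
t jar 0.87 [257.6093 308.059 ] ztop 0.09817285881826819 topcentre [0.5042 0.132  0.0985] ext [0.0504 0.0513 0.0127]
t jar 0.62 [266.8384 280.8253] ztop 0.07531283003596256 topcentre [0.5741 0.0816 0.0751] ext [0.0337 0.0361 0.0115]
t jar 0.61 [325.5813 243.5723] ztop 0.19578608813371615 topcentre [ 0.5501 -0.0911  0.2018] ext [0.0196 0.0103 0.0144]
t blue 548 [ 0.4559 -0.1357  0.1298] [0.5181 0.6945 0.4993] az 53.2776095603176
high 50918 [(array([ 0.6919, -0.6035,  0.5215]), array([ 0.6966, -0.6001,  0.7915])), (array([ 0.6738, -0.6   ,  0.4881]), array([ 0.8063, -0.5   ,  0.8306])), (array([ 0.6362, -0.5   ,  0.4936]), array([ 0.8313, -0.4   ,  0.8909])), (array([ 0.6692, -0.3999,  0.4928]), array([ 0.8782, -0.3   ,  0.9087])), (array([ 0.6683, -0.3   ,  0.4927]), array([ 0.8326, -0.2   ,  0.9981])), (array([ 0.66  , -0.2   ,  0.4873]), array([ 0.9379, -0.127 ,  1.0169])), (array([ 0.0094, -0.0551,  0.3304]), array([ 0.9499, -0.    ,  0.8648])), (array([-0.0018,  0.   
[... 205 characters left out ...]
1, 0.4698]), array([0.9003, 0.4   , 0.8847])), (array([0.1545, 0.4002, 0.5018]), array([0.8547, 0.4999, 0.849 ])), (array([0.1937, 0.5001, 0.5417]), array([0.2506, 0.5777, 0.6186]))]
s jar 0.94 [313.4941 335.3819] ztop 0.09504877038228193 topcentre [0.5037 0.1333 0.0934] ext [0.0515 0.0523 0.0087]
s jar 0.88 [330.3731 240.2363] ztop 0.29266432018976823 topcentre [ 0.5385 -0.0295  0.2908] ext [0.0537 0.0545 0.008 ]
s jar 0.73 [299.4972 313.5944] ztop 0.07142709848958181 topcentre [0.5734 0.0815 0.0701] ext [0.0362 0.0392 0.0092]<stdin>:13: RuntimeWarning: Mean of empty slice.
  ret = um.true_divide(
Traceback (most recent call last):
IndexError: index 0 is out of bounds for axis 0 with size 0
```

```bash
python3 - <<'E'
from h import *
T=capture("top");S=capture("scene")
cr=[cv2.resize(p["color"][v-60:v+60,u-60:u+60,::-1],(400,400),interpolation=cv2.INTER_CUBIC) for p,(u,v) in ((T,(320,265)),(S,(345,250)))]
cv2.imwrite("pics/crop1.png",np.hstack(cr))
for p in(T,S):
    W=cloud(p); w=W[np.nan_to_num(W[...,2])>.33]; w=w[(np.hypot(w[:,0],w[:,1])<1.1)&(w[:,0]>.35)]
    for i in np.unique(w[:,1]//.1):
        k=w[w[:,1]//.1==i]; print(i,len(k),k.min(0)[[0,2]],k[k[:,0]<k[:,0].min()+.05].min(0)[2])
E
```

```text
-7.0 39 [0.6918 0.4903] 0.4902700050971427
-6.0 4158 [0.6875 0.4853] 0.48525923118409997
-5.0 5841 [0.6382 0.4945] 0.49450641773521653
-4.0 5452 [0.6699 0.4937] 0.4936943298333778
-3.0 3454 [0.6687 0.4909] 0.49087971293877475
-2.0 11521 [0.6596 0.3301] 0.48751492045252887
-1.0 4073 [0.8545 0.33  ] 0.4496609022194047
0.0 6115 [0.8484 0.33  ] 0.4637930590465731
1.0 7388 [0.8421 0.3301] 0.47342769272927976
2.0 8043 [0.8368 0.3301] 0.6128952562701082
3.0 9356 [0.8351 0.33  ] 0.7210373977700131
4.0 3478 [0.8364 0.33  ] 0.7065079672403562
5.0 938 [0.8903 0.3313] 0.4647625828682376
-7.0 3 [0.6915 0.5014] 0.5014202902342538
-6.0 911 [0.6725 0.4879] 0.48788939130566966
-5.0 1696 [0.6381 0.4952] 0.4951581688726503
-4.0 1017 [0.6693 0.3301] 0.4933684982860791
-3.0 1242 [0.6693 0.3301] 0.49194195076021807
-2.0 13254 [0.6585 0.3307] 0.48998195138309264
-1.0 3497 [0.8564 0.33  ] 0.4502940642662324
0.0 6897 [0.8483 0.3301] 0.4659458917137663
1.0 10899 [0.8413 0.33  ] 0.4714716173169159
2.0 14657 [0.8361 0.33  ] 0.6169356855824695
3.0 7677 [0.8634 0.33  ] 0.4644813841398848
4.0 4123 [0.8891 0.3302] 0.4656155902473329
5.0 336 [0.889  0.3302] 0.46618671619619767
```

View pics/crop1.png

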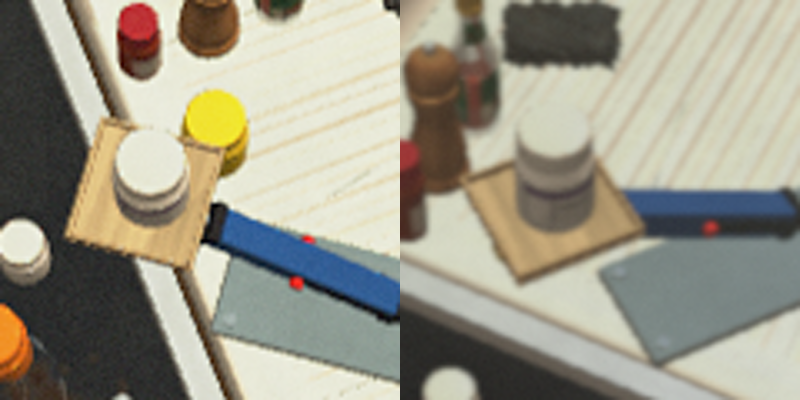

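The crop confirms it: the white jar with the purple band stands on the pale tray (crop 150,170 and 555,165), and the red buttons are at (308,240) and (297,283). Next I approach the jar.

```bash
python3 -c "
from h import *
delta([.539,-.030,.335],73.7)
delta([.539,-.030,.258],73.7)"
```

```text
t 1.8 shift [-8.7618 -7.5391 -1.4162] turn [-0.0006  0.0001 -0.0037] shift in new axes [-8.7594 -7.5418 -1.4167] open 1.002872880967159 F [ 0.5415 -1.6132  0.3285]
t 1.8 shift [-8.7618 -7.539  -0.1329] turn [-0.0006  0.0001 -0.0037] shift in new axes [-8.7594 -7.5418 -0.1334] open 1.002872880967159 F [ 0.5415 -1.6132  0.3285]
```

Emit:
move_arm(series=[-0.63,-0.54,-0.28,0,0,0,1,-0.63,-0.54,-0.28,0,0,0,1,-0.63,-0.54,-0.28,0,0,0,1,-0.63,-0.54,-0.28,0,0,0,1,-0.63,-0.54,-0.28,0,0,0,1], squeeze=40)

```text
time: 2.42
ee_pos: [0.2979, 0.3418, 0.4894]
orientation: [0.0, 0.142, 0.99, 0.0]
ft_force: [1.1, -0.5, -0.3]
opening: 1.001
grip_force: 0.0
```

Emit:
move_arm(series=[-0.63,-0.54,0,0,0,0,1,-0.63,-0.54,0,0,0,0,1,-0.63,-0.54,0,0,0,0,1,-0.63,-0.54,0,0,0,0,1,-0.63,-0.54,0,0,0,0,1])

```text
time: 3.05
ee_pos: [0.4338, 0.1331, 0.4889]
orientation: [0.0, 0.142, 0.99, 0.0]
ft_force: [0.5, -0.1, -0.3]
opening: 0.997
grip_force: 0.0
```

Emit:
move_arm(series=[-0.63,-0.54,0,0,0,0,1,-0.63,-0.54,0,0,0,0,1,-0.6,-0.54,0,0,0,0,1,-0.6,-0.5,0,0,0,0,1,0,0,0,0,0,0,1])

```text
time: 3.68
ee_pos: [0.5405, -0.0313, 0.4877]
orientation: [-0.001, 0.143, 0.99, -0.0]
ft_force: [0.5, 0.2, -0.2]
opening: 0.999
grip_force: 0.0
```

```bash
python3 -c "
from h import *
p=capture('wrist'); cv2.imwrite('pics/w1.png',p['color'][:,:,::-1])
for n in ('jar_center','tray_center','lock_point','left_cap','right_cap'): print(n,[(x['position'],x['confidence']) for x in place_of(p,n)[:3]])
W=cloud(p)
for x in regions_of(p,'jar_center')[:1]:
    w=W[x['region']]; top=np.nanpercentile(w[:,2],95); k=w[w[:,2]>top-.006]; print(top,(np.nanmin(k,0)+np.nanmax(k,0))/2,np.ptp(k,0))
delta([.539,-.030,.335],73.7)"
```

```text
jar_center [([0.5803, 0.0855, 0.0307], 0.87)]
tray_center [([0.478, -0.1509, 0.1099], 0.3)]
lock_point [([0.459, -0.136, 0.1159], 0.92), ([0.7224, -0.2236, -0.0046], 0.66)]
left_cap [([0.4329, -0.1191, 0.1144], 0.56)]
right_cap [([0.4765, -0.1458, 0.1112], 0.68)]
0.0890312465778754 [ 0.5862 -0.1004  0.1867] [0.1029 0.086  0.2032]
t 4.025 shift [-0.0124 -0.0301 -0.0099] turn [0.0001 0.0071 0.0091] shift in new axes [-0.0125 -0.03   -0.0099] open 0.997252316004522 F [ 0.2031 -1.1323  0.8313]
```

Emit:
move_arm(series=[0,-0.03,0.5,0,0,0,1,0,0,0.4,0,0,0,1,0,0,0.3,0,0,0,1,0,0,0.1,0,0,0,1,0,0,0,0,0,0,1])

```text
time: 4.65
ee_pos: [0.5387, -0.0305, 0.4111]
orientation: [0.0, 0.142, 0.99, -0.0]
ft_force: [0.7, -0.3, 0.4]
opening: 1.002
grip_force: 0.0
```

Emit:
move_arm(series=[0,0,0,0,0,0,0,0,0,0,0,0,0,-1,0,0,0,0,0,0,-1,0,0,0,0,0,0,-1,0,0,0,0,0,0,-1])

```text
time: 5.28
ee_pos: [0.5387, -0.0308, 0.4118]
orientation: [0.001, 0.142, 0.99, -0.0]
ft_force: [-1.6, -1.3, 7.0]
opening: 0.67
grip_force: 41.9
```

Emit:
move_arm(series=[0,0,0,0,0,0,-1,0,0,-0.1,0,0,0,-1,0,0,-0.4,0,0,0,-1,0,0,-0.4,0,0,0,-1,0,0,0,0,0,0,-1])

```text
time: 5.9
ee_pos: [0.5388, -0.0306, 0.466]
orientation: [0.001, 0.142, 0.99, -0.0]
ft_force: [-0.6, -0.3, -7.3]
opening: 0.67
grip_force: 45.3
```

```bash
python3 -c "
from h import *
p=capture('scene'); cv2.imwrite('pics/s2.png',cv2.resize(p['color'][100:400,180:580,::-1],(800,600)))
for n in ('jar_center','trivet_top'): print(n,[(x['position'],x['confidence']) for x in place_of(p,n)[:3]])
print(sense()['grip_force'])
delta([.468,.3205,.30],73.7)"
```

```text
jar_center [([0.5339, -0.0313, 0.2932], 0.73), ([0.5751, 0.0778, 0.0318], 0.71), ([0.5007, 0.1322, 0.0447], 0.6)]
trivet_top [([0.466, 0.3199, 0.0058], 0.61)]
45.211468865163624
t 6.05 shift [2.7751 5.285  0.1487] turn [-0.0026 -0.0191 -0.0035] shift in new axes [2.7737 5.2858 0.1453] open 0.6659546992621218 F [-0.5261  0.7027 -6.3125]
```

View pics/s2.png

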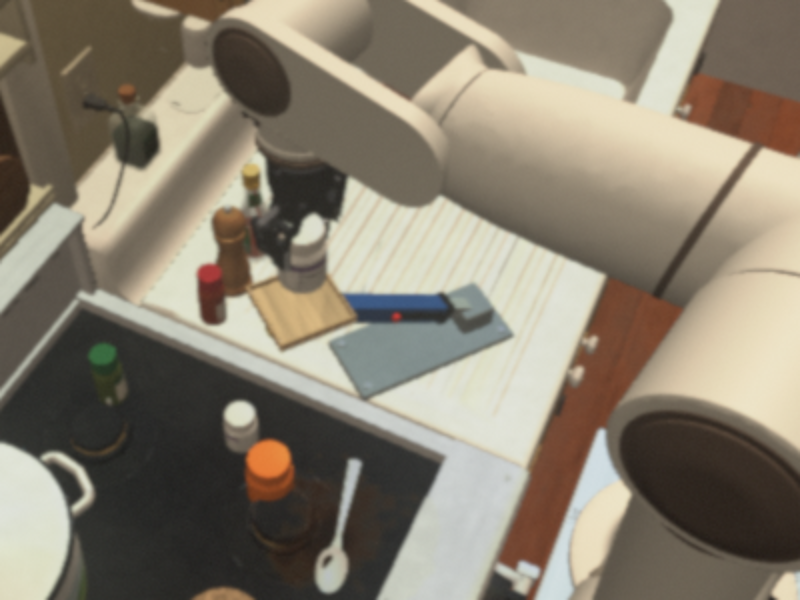

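The jar is held upright, clear of the tray at (303,250), and the sleeve hasn't moved. Carrying it to the trivet.

Emit:
move_arm(series=[0.2,0.35,0,0,0,0,-1,0.28,0.53,0,0,0,0,-1,0.28,0.53,0,0,0,0,-1,0.28,0.53,0,0,0,0,-1,0.28,0.53,0,0,0,0,-1])

```text
time: 6.68
ee_pos: [0.504, 0.135, 0.4635]
orientation: [-0.001, 0.142, 0.99, -0.0]
ft_force: [0.7, -0.2, -6.2]
opening: 0.67
grip_force: 45.2
```

Emit:
move_arm(series=[0.28,0.53,0.2,0,0,0,-1,0.28,0.53,0.4,0,0,0,-1,0.28,0.53,0.5,0,0,0,-1,0.28,0.53,0.5,0,0,0,-1,0.22,0.5,0.5,0,0,0,-1])

```text
time: 7.3
ee_pos: [0.4706, 0.3084, 0.3366]
orientation: [-0.001, 0.142, 0.99, -0.0]
ft_force: [1.6, 0.9, -6.4]
opening: 0.666
grip_force: 45.2
```

Emit:
move_arm(series=[0.1,0.18,0.5,0,0,0,-1,0,0,0.5,0,0,0,-1,0,0,0.4,0,0,0,-1,0,0,0.2,0,0,0,-1,0,0,0,0,0,0,-1])

```text
time: 7.92
ee_pos: [0.4684, 0.3192, 0.2419]
orientation: [-0.001, 0.142, 0.99, -0.001]
ft_force: [-0.6, -0.2, -5.4]
opening: 0.667
grip_force: 45.3
```

```bash
python3 -c "
from h import *
p=capture('scene')
for n in ('jar_center','trivet_top'): print(n,[(x['position'],x['confidence']) for x in place_of(p,n)[:4]])
delta([.468,.3205,.221-tcp_to_grasp],73.7)"
```

```text
jar_center [([0.4651, 0.3197, 0.0715], 0.74), ([0.5001, 0.1311, 0.0449], 0.57)]
trivet_top [([0.4635, 0.3225, 0.0049], 0.96)]
t 8.075 shift [0.0188 0.0127 0.3767] turn [ 0.0089  0.0108 -0.0042] shift in new axes [0.0185 0.013  0.3768] open 0.6708830099142566 F [ 1.2031 -0.2806 -4.6482]
```

Emit:
move_arm(series=[0,0.02,0.15,0,0,0,-1,0,0,0.1,0,0,0,-1,0,0,0.04,0,0,0,-1,0,0,0.03,0,0,0,-1,0,0,0,0,0,0,-1])

```text
time: 8.7
ee_pos: [0.469, 0.3205, 0.2234]
orientation: [-0.0, 0.142, 0.99, -0.0]
ft_force: [0.1, 0.7, -5.7]
opening: 0.668
grip_force: 45.3
```

Emit:
move_arm(series=[0,0,0.02,0,0,0,-1,0,0,0,0,0,0,-1])

```text
time: 8.95
ee_pos: [0.4689, 0.3205, 0.2223]
orientation: [-0.0, 0.142, 0.99, -0.0]
ft_force: [0.1, -0.0, -6.6]
opening: 0.668
grip_force: 45.3
```

Emit:
move_arm(series=[0,0,0.02,0,0,0,-1,0,0,0,0,0,0,-1])

```text
time: 9.2
ee_pos: [0.469, 0.3206, 0.2212]
orientation: [0.0, 0.142, 0.99, 0.0]
ft_force: [0.2, 0.0, -3.7]
opening: 0.671
grip_force: 45.5
```

Emit:
move_arm(series=[0,0,0.02,0,0,0,-1,0,0,0,0,0,0,-1])

```text
time: 9.45
ee_pos: [0.4692, 0.3205, 0.221]
orientation: [0.001, 0.142, 0.99, 0.0]
ft_force: [-3.9, -3.9, 11.1]
opening: 0.667
grip_force: 47.0
```

Emit:
move_arm(series=[0,0,0,0,0,0,0.4,0,0,0,0,0,0,0.7,0,0,0,0,0,0,1,0,0,0,0,0,0,1,0,0,-0.1,0,0,0,1])

```text
time: 10.07
ee_pos: [0.4689, 0.3205, 0.2257]
orientation: [-0.0, 0.142, 0.99, -0.0]
ft_force: [-0.4, 0.4, 0.2]
opening: 0.999
grip_force: 0.0
```

Emit:
move_arm(series=[0,0,-0.4,0,0,0,1,0,0,-0.7,0,0,0,1,0,0,-0.9,0,0,0,1,0,0,-0.9,0,0,0,1,0,0,-0.6,0,0,0,1])

```text
time: 10.7
ee_pos: [0.4686, 0.3204, 0.4392]
orientation: [0.001, 0.142, 0.99, 0.001]
ft_force: [0.2, 0.9, -0.7]
opening: 1.003
grip_force: 0.0
```

```bash
python3 -c "
from h import *
for c in ('scene','wrist'):
    p=capture(c)
    for n in ('jar_center','trivet_top','lock_point','tray_center'): print(n,[(x['position'],x['confidence']) for x in place_of(p,n)[:4]])
    W=cloud(p)
    for x in regions_of(p,'jar_center')[:3]:
        w=W[x['region']]; top=np.nanpercentile(w[:,2],95); k=w[w[:,2]>top-.006]; print(c,top,(np.nanmin(k,0)+np.nanmax(k,0))/2,np.nanmax(k,0)-np.nanmin(k,0))
u=np.array([.612,.791,0]);n=-.5*u+[0,0,.866]
L=np.array([.4585,-.1345,.115])
delta(L+.10*n,-37.7,30)"
```

```text
jar_center [([0.5022, 0.1329, 0.0442], 0.73), ([0.4676, 0.3188, 0.0508], 0.67)]
trivet_top [([0.4641, 0.3222, 0.0078], 0.63)]
lock_point [([0.7199, -0.2241, -0.0029], 0.26)]
tray_center []
scene 0.10226777163016906 [0.4688 0.3221 0.101 ] [0.0542 0.0529 0.0095]
scene 0.09050750972476056 [0.4752 0.206  0.2042] [0.066  0.1296 0.239 ]
jar_center [([0.5759, 0.0841, 0.0342], 0.94), ([0.5042, 0.1323, 0.047], 0.91)]
trivet_top [([0.3977, 0.1288, 0.0005], 0.35)]
lock_point []
tray_center []
wrist 0.09183249124370521 [0.4878 0.1878 0.1901] [0.084  0.1662 0.2085]
wrist 0.09968628082825398 [0.4681 0.321  0.0975] [0.0543 0.0536 0.0075]
wrist 0.06298502545216307 [0.5018 0.1706 0.1797] [0.112  0.1972 0.2451]
t 11.3 shift [-1.1895 -9.3031  1.6697] turn [-5.8227  3.969  21.6901] shift in new axes [-7.96    4.4991 -2.6735] open 0.9991886715266554 F [-0.5763  1.163  -0.7239]
```

Jar stands free on the trivet at (0.468, 0.321). Now I rotate the tool to the tube's yaw.

Emit:
move_arm(series=[0,0,0,0,0,1,1,0,0,0,0,0,1,1,0,0,0,0,0,1,1,0,0,0,0,0,1,1,0,0,0,0,0,1,1])

```text
time: 11.92
ee_pos: [0.469, 0.3205, 0.4357]
orientation: [-0.0, 0.354, 0.935, -0.0]
ft_force: [-0.6, -0.2, -0.9]
opening: 0.995
grip_force: 0.0
```

Emit:
move_arm(series=[0,0,0,0,0,1,1,0,0,0,0,0,1,1,0,0,0,0,0,1,1,0,0,0,0,0,1,1,0,0,0,0,0,1,1])

```text
time: 12.55
ee_pos: [0.469, 0.3205, 0.4357]
orientation: [-0.0, 0.548, 0.836, -0.0]
ft_force: [-0.2, 0.1, 0.7]
opening: 1.003
grip_force: 0.0
```

Emit:
move_arm(series=[0,0,0,0,0,1,1,0,0,0,0,0,1,1,0,0,0,0,0,1,1,0,0,0,0,0,1,1,0,0,0,0,0,1,1])

```text
time: 13.18
ee_pos: [0.469, 0.3205, 0.4357]
orientation: [-0.0, 0.716, 0.698, -0.0]
ft_force: [-0.0, -0.7, 0.7]
opening: 1.0
grip_force: 0.0
```

Emit:
move_arm(series=[0,0,0,0,0,1,1,0,0,0,0,0,1,1,0,0,0,0,0,1,1,0,0,0,0,0,1,1,0,0,0,0,0,1,1])

```text
time: 13.8
ee_pos: [0.469, 0.3206, 0.4357]
orientation: [-0.0, 0.85, 0.526, -0.0]
ft_force: [-0.1, 0.3, 0.5]
opening: 1.0
grip_force: 0.0
```

Emit:
move_arm(series=[0,0,0,0,0,1,1,0,0,0,0,0,1,1,0,0,0,0,0,0.3,1,0,0,0,0,0,0,1])

```text
time: 14.3
ee_pos: [0.469, 0.3205, 0.4358]
orientation: [0.0, 0.898, 0.44, -0.0]
ft_force: [-0.5, 0.9, -1.3]
opening: 0.999
grip_force: 0.0
```

```bash
python3 -c "
from h import *
u=np.array([.612,.791,0]);n=-.5*u+[0,0,.866]
L=np.array([.4585,-.1345,.115])
delta(L+.10*n,-37.7,30);print(sense()['q'])"
```

```text
t 14.3 shift [-8.226   4.506   1.6721] turn [ 0.0025  6.0023 -0.0092] shift in new axes [-7.9626  4.4992 -2.6684] open 0.9988673058832747 F [-0.539   0.9259 -1.332 ]
[ 0.464   0.1277  1.401  -0.0001  1.6131  1.1228]
```

Emit:
move_arm(series=[-0.7,0.39,0,0,0,0,1,-0.7,0.39,0,0,0,0,1,-0.7,0.39,0,0,0,0,1,-0.7,0.39,0,0,0,0,1,-0.7,0.39,0,0,0,0,1])

```text
time: 14.92
ee_pos: [0.4321, 0.0816, 0.436]
orientation: [0.0, 0.898, 0.441, 0.0]
ft_force: [0.8, -1.0, -0.8]
opening: 1.006
grip_force: 0.0
```

Emit:
move_arm(series=[-0.7,0.38,0,0,0,0,1,-0.7,0.38,0,0,0,0,1,-0.7,0.38,0,0,0,0,1,-0.7,0.38,0,0,0,0,1,-0.7,0.38,0,0,0,0,1])

```text
time: 15.55
ee_pos: [0.3933, -0.1543, 0.4361]
orientation: [0.0, 0.898, 0.441, 0.0]
ft_force: [0.7, 0.6, 0.1]
opening: 0.996
grip_force: 0.0
```

Emit:
move_arm(series=[-0.7,0.38,0,0,0,0,1,-0.53,0.26,0,0,0,0,1,0,0,0,0,1,0,1,0,0,0,0,1,0,1,0,0,0,0,1,0,1])

```text
time: 16.18
ee_pos: [0.3789, -0.2348, 0.436]
orientation: [-0.058, 0.89, 0.437, 0.119]
ft_force: [-0.7, 0.6, -0.5]
opening: 0.998
grip_force: 0.0
```

Emit:
move_arm(series=[0,0,0,0,1,0,1,0,0,0,0,1,0,1,0,0,0,0,1,0,1,0,0,0,0,0,0,1])

```text
time: 16.68
ee_pos: [0.3788, -0.2351, 0.4357]
orientation: [-0.114, 0.867, 0.425, 0.232]
ft_force: [0.2, -0.1, -0.1]
opening: 1.001
grip_force: 0.0
```

```bash
cat > m.py <<'E'
from h import *
p=capture('wrist'); cv2.imwrite('pics/w3.png',p['color'][:,:,::-1])
for n in ('lock_point','left_cap','right_cap','tray_center'): print(n,[(x['position'],x['confidence']) for x in place_of(p,n)[:2]])
W=cloud(p); hsv=cv2.cvtColor(p["color"],cv2.COLOR_RGB2HSV)
b=(hsv[...,0]>100)&(hsv[...,0]<125)&(hsv[...,1]>150)&(hsv[...,2]>40)
w=W[b]; w=w[(np.hypot(w[:,0]-.46,w[:,1]+.13)<.2)&(w[:,2]>.03)&(w[:,2]<.3)]
c=w.mean(0);d=np.linalg.svd(w-c,full_matrices=0)[2][0]; d*=np.sign(d[2]);print("blue",len(w),c,d,"az",np.degrees(np.arctan2(d[1],d[0])))
r=((hsv[...,0]<8)|(hsv[...,0]>172))&(hsv[...,1]>160)&(hsv[...,2]>90)
k,l,st,ce=cv2.connectedComponentsWithStats(r.astype(np.uint8))
for i in range(1,k):
    q=W[l==i]
    if st[i,4]>15 and np.nanmax(np.abs(np.nanmean(q,0)-[.46,-.13,.12]))<.1: print("red",ce[i],st[i,4],np.nanmean(q,0))
u=np.array([.612,.791,0]);n=-.5*u+[0,0,.866]
L=np.array([.4585,-.1345,.115])
delta(L+.10*n,-37.7,30); delta(L,-37.7,30);print(sense()['q'])
E
python3 m.py
```

```text
lock_point [([0.459, -0.1338, 0.118], 0.8), ([0.7165, -0.1525, -0.0047], 0.65)]
left_cap [([0.4333, -0.1177, 0.114], 0.67)]
right_cap [([0.4783, -0.1464, 0.1123], 0.52)]
tray_center [([0.5397, -0.027, 0.2009], 0.92)]
blue 1964 [ 0.4415 -0.1578  0.1155] [0.502  0.7062 0.4993] az 54.590125719409606
red [343.6154 258.6154] 91 [ 0.4727 -0.1449  0.1209]
red [293.6854 259.3371] 89 [ 0.4425 -0.1221  0.1207]
t 16.925 shift [-0.8297  0.0262  1.4548] turn [ 0.0121  0.0161 -0.0114] shift in new axes [-0.8318  0.0269  1.4536] open 1.0034732143460816 F [0.8511 0.4148 0.7681]
t 16.925 shift [-0.8273  0.0249  3.1215] turn [ 0.0121  0.0161 -0.0114] shift in new axes [-0.8317  0.0273  3.1203] open 1.0034732143460816 F [0.8511 0.4148 0.7681]
[-0.8952 -0.1308  1.6982  0.5104  1.6902 -0.2039]
```

View pics/w3.png

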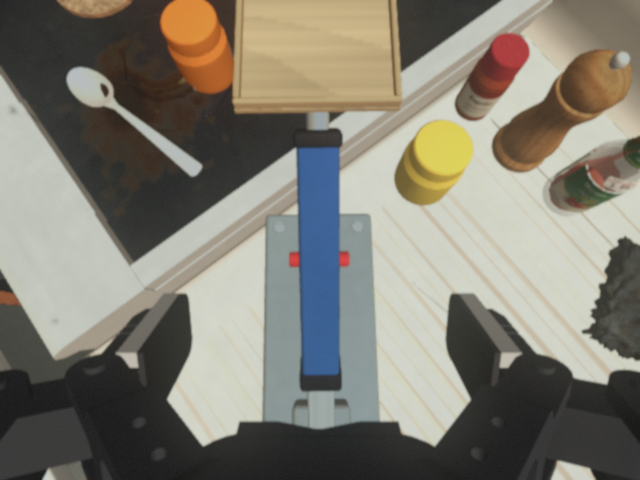

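Emit:
move_arm(series=[-0.28,0.01,0.4,0,0,0,1,-0.28,0.01,0.5,0,0,0,1,-0.27,0,0.5,0,0,0,1,0,0,0.4,0,0,0,1,0,0,0,0,0,0,1])

```text
time: 17.55
ee_pos: [0.3867, -0.2263, 0.3166]
orientation: [-0.115, 0.867, 0.425, 0.232]
ft_force: [0.3, -0.1, 0.7]
opening: 0.999
grip_force: 0.0
```

```bash
sed -i 's/w3.png/w4.png/; s/.4585,-.1345,.115/.458,-.134,.115/; s/-37.7,30/-37.4,30/g' m.py; python3 m.py
```

```text
lock_point [([0.4617, -0.131, 0.1154], 0.65)]
left_cap [([0.4348, -0.1204, 0.1134], 0.64), ([0.4575, -0.1275, 0.0033], 0.64)]
right_cap [([0.4789, -0.1486, 0.1117], 0.59)]
tray_center [([0.4614, -0.1294, 0.004], 0.7)]
blue 20441 [ 0.4577 -0.1335  0.1323] [0.5156 0.6963 0.4993] az 53.48228229104197
red [279.0938 244.5   ] 256 [ 0.4424 -0.1221  0.1206]
red [357.811  243.5748] 254 [ 0.4728 -0.145   0.1207]
t 17.8 shift [-0.0019 -0.0018 -0.3295] turn [ 0.0575  0.0065 -0.0637] shift in new axes [-0.0017 -0.0034 -0.3295] open 1.0016215754889688 F [-0.1997  0.407   0.0373]
t 17.8 shift [-0.0009 -0.0053  1.3371] turn [ 0.0575  0.0065 -0.0637] shift in new axes [-0.0016  0.0014  1.3371] open 1.0016215754889688 F [-0.1997  0.407   0.0373]
[-0.8715 -0.0611  1.8771  0.514   1.4607 -0.3049]
```

View pics/w4.png

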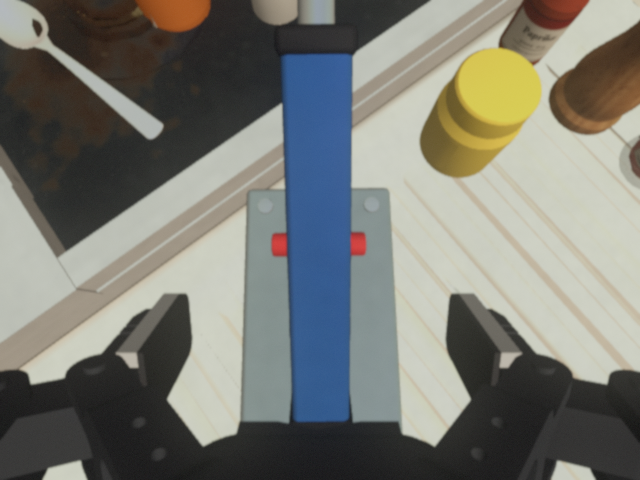

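Emit:
move_arm(series=[0,0,0.4,0,0,-0.15,1,0,0,0.4,0,0,0,1,0,0,0.3,0,0,0,1,0,0,0.26,0,0,0,1,0,0,0,0,0,0,1])

```text
time: 18.42
ee_pos: [0.4117, -0.1944, 0.2465]
orientation: [-0.113, 0.865, 0.431, 0.233]
ft_force: [-0.5, -0.7, 0.1]
opening: 1.0
grip_force: 0.0
```

Emit:
move_arm(series=[0,0,0,0,0,0,0.5,0,0,0,0,0,0,0.2,0,0,0,0,0,0,0.1,0,0,0,0,0,0,0.1,0,0,0,0,0,0,0.1], squeeze=30)

```text
time: 19.05
ee_pos: [0.4116, -0.1947, 0.2469]
orientation: [-0.112, 0.865, 0.431, 0.233]
ft_force: [-2.3, 0.5, 1.6]
opening: 0.548
grip_force: 1.0
```

```bash
sed -i 's/w4.png/w5.png/;s/-37.4,30/-37,30/g' m.py; python3 m.py
```

```text
lock_point [([0.4596, -0.1333, 0.1152], 0.63)]
left_cap [([0.4609, -0.1309, 0.0029], 0.72), ([0.4368, -0.1178, 0.1136], 0.59)]
right_cap [([0.4798, -0.1449, 0.1072], 0.61)]
tray_center []
blue 41225 [ 0.4737 -0.112   0.1478] [0.5132 0.699  0.4979] az 53.71282390917426
red [252.2555 327.1388] 771 [ 0.4427 -0.1212  0.1205]
red [379.511 326.705] 773 [ 0.4737 -0.1445  0.1204]
t 19.3 shift [ 0.003   0.0104 -1.7061] turn [0.0814 0.0016 0.0085] shift in new axes [ 0.0033 -0.0017 -1.7061] open 0.552469717587871 F [-1.4403  0.565   1.8497]
t 19.3 shift [ 0.0033  0.0092 -0.0394] turn [0.0814 0.0016 0.0085] shift in new axes [ 0.0033  0.0089 -0.0395] open 0.552469717587871 F [-1.4403  0.565   1.8497]
[-0.7793  0.0162  1.9611  0.5448  1.279  -0.3232]
```

View pics/w5.png

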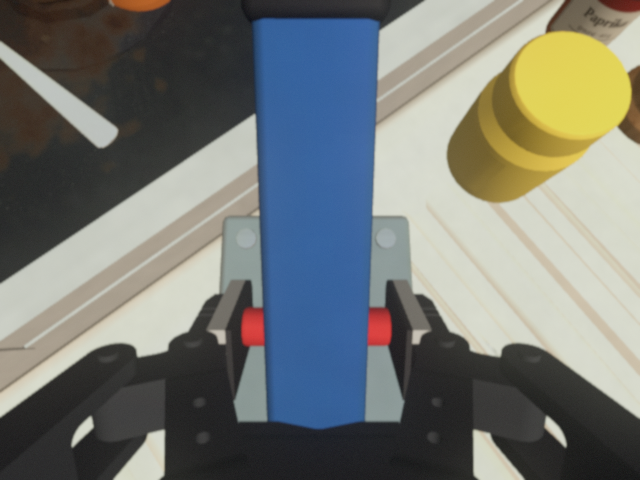

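The pads are just touching the caps, centred at (252,327) and (380,327). Squeeze now.

Emit:
move_arm(series=[0,0,0,0,0,0,-1,0,0,0,0,0,0,-1,0,0,0,0,0,0,-1,0,0,0,0,0,0,-1,0,0,0,0,0,0,-1], squeeze=35)

```text
time: 19.92
ee_pos: [0.4111, -0.1945, 0.2472]
orientation: [-0.113, 0.865, 0.431, 0.233]
ft_force: [-18.7, -0.1, 16.8]
opening: 0.345
grip_force: 34.6
```

Emit:
move_arm(series=[0.02,0,0,0,0,0,-1,0.04,0,0,0,0,0,-1,0.05,0,0,0,0,0,-1,0.06,0,0,0,0,0,-1,0.06,0,0,0,0,0,-1])

```text
time: 20.55
ee_pos: [0.4181, -0.1853, 0.2538]
orientation: [-0.113, 0.865, 0.431, 0.232]
ft_force: [-24.6, -8.1, 12.9]
opening: 0.349
grip_force: 34.8
```

Emit:
move_arm(series=[0.07,0,0,0,0,0,-1,0.08,0,0,0,0,0,-1,0.08,0,0,0,0,0,-1,0.08,0,0,0,0,0,-1,0.05,0,0,0,0,0,-1])

```text
time: 21.18
ee_pos: [0.4295, -0.1701, 0.2648]
orientation: [-0.113, 0.865, 0.431, 0.232]
ft_force: [-21.4, -5.2, 14.1]
opening: 0.341
grip_force: 34.0
```

Emit:
move_arm(series=[0.03,0,0,0,0,0,-1,0.03,0,0,0,0,0,-1,0.02,0,0,0,0,0,-1,0,0,0,0,0,0,-1])

```text
time: 21.68
ee_pos: [0.4321, -0.1667, 0.2672]
orientation: [-0.113, 0.865, 0.431, 0.233]
ft_force: [-18.9, -1.4, 15.9]
opening: 0.348
grip_force: 33.8
```

```bash
sed -i 's/w5.png/w6.png/' m.py; python3 m.py
```

```text
lock_point [([0.459, -0.1333, 0.1156], 0.64)]
left_cap [([0.4367, -0.1201, 0.1113], 0.4), ([0.4585, -0.1316, 0.0034], 0.19)]
right_cap [([0.4762, -0.1462, 0.1104], 0.5)]
tray_center [([0.4591, -0.1362, 0.1145], 0.67)]
blue 41823 [ 0.4947 -0.0839  0.1681] [0.5186 0.6953 0.4975] az 53.2812597964229
red [262.5    417.4255] 94 [ 0.4477 -0.1169  0.1264]
red [374.01 417.49] 100 [ 0.4763 -0.1386  0.1264]
t 21.925 shift [-0.6677  0.0147 -1.6989] turn [0.0615 0.0067 0.0123] shift in new axes [-0.6667  0.0063 -1.6993] open 0.34441580020583895 F [-18.7088  -1.5575  16.0696]
t 21.925 shift [-0.6667  0.0163 -0.0322] turn [0.0615 0.0067 0.0123] shift in new axes [-0.6667  0.0169 -0.0327] open 0.34441580020583895 F [-18.7088  -1.5575  16.0696]
[-0.7008 -0.0032  1.9337  0.5474  1.2827 -0.233 ]
```

View pics/w6.png

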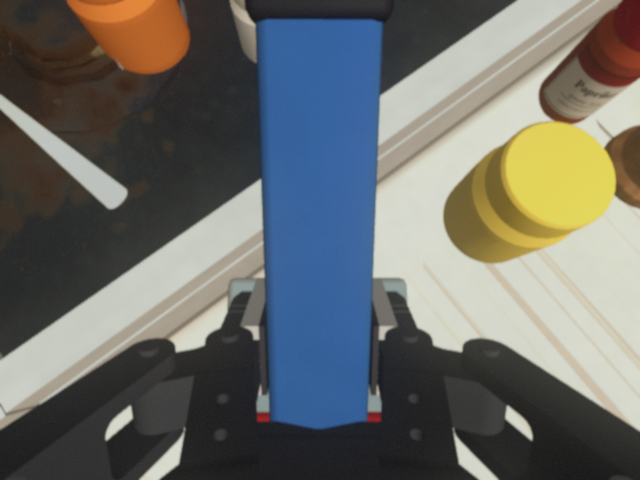

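Red shows on both sides at (262,417) and (374,417), and the slide measured 40.2 mm, so the sleeve appears locked. Release and back out along the tool axis.

Emit:
move_arm(series=[0,0,0,0,0,0,0,0,0,0,0,0,0,0.5,0,0,0,0,0,0,1,0,0,0,0,0,0,1,0,0,0,0,0,0,1])

```text
time: 22.55
ee_pos: [0.4326, -0.1668, 0.2669]
orientation: [-0.112, 0.865, 0.43, 0.233]
ft_force: [0.1, -0.3, 1.0]
opening: 0.997
grip_force: 0.0
```

Emit:
move_arm(series=[0,0,-0.2,0,0,0,1,0,0,-0.5,0,0,0,1,-0.2,0,-0.7,0,0,0,1,-0.3,0,-0.8,0,0,0,1,-0.3,0,-0.8,0,0,0,1])

```text
time: 23.18
ee_pos: [0.3512, -0.2719, 0.4007]
orientation: [-0.112, 0.865, 0.431, 0.233]
ft_force: [-0.1, -1.6, -0.2]
opening: 1.001
grip_force: 0.0
```

```bash
sed -i 's/w6.png/w7.png/' m.py; python3 m.py; python3 -c "
from h import *
p=capture('top')
for n in ('tray_center','lock_point'): print(n,[(x['position'],x['confidence']) for x in place_of(p,n)[:2]])"
```

```text
lock_point [([0.4571, -0.132, 0.1143], 0.75)]
left_cap [([0.7158, -0.1533, -0.0048], 0.59), ([0.435, -0.1182, 0.1147], 0.5)]
right_cap [([0.4771, -0.1469, 0.11], 0.51)]
tray_center []
blue 9909 [ 0.4767 -0.1082  0.1505] [0.5192 0.6941 0.4986] az 53.204576412720876
red [291.0345 186.9483] 116 [ 0.4423 -0.1227  0.1206]
red [344.6667 187.0185] 108 [ 0.4725 -0.1454  0.1205]
t 23.425 shift [0.134  0.013  1.2923] turn [0.0845 0.0013 0.0007] shift in new axes [0.1339 0.0225 1.2922] open 1.00020469499088 F [ 0.8356 -0.1614 -0.0976]
t 23.425 shift [0.1342 0.0113 2.959 ] turn [0.0845 0.0013 0.0007] shift in new axes [0.1339 0.0332 2.9589] open 1.00020469499088 F [ 0.8356 -0.1614 -0.0976]
[-0.9935 -0.1028  1.7489  0.4947  1.6688 -0.34  ]
tray_center [([0.5622, 0.0027, 0.22], 0.95)]
lock_point [([0.4574, -0.1362, 0.1148], 0.82)]
```

View pics/w7.png

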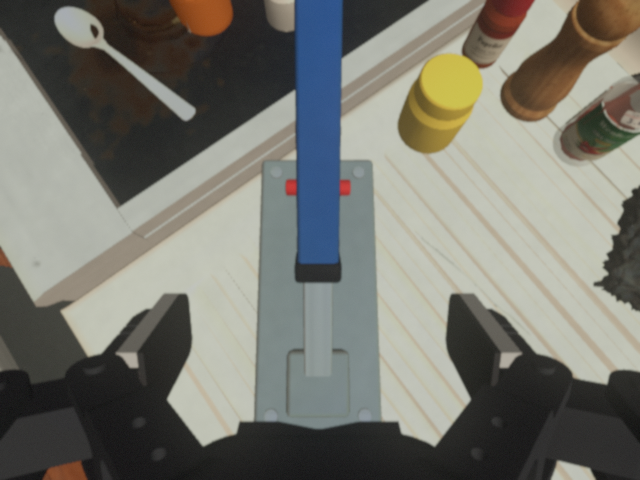

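Both red buttons show fully out at (291,187) and (345,187), and the lower ring sits about 66 mm below them, so the sleeve is locked one hole up. Untilt and go back to the jar.

Emit:
move_arm(series=[0,0,-0.3,0,-1,0,1,0,0,-0.3,0,-1,0,1,0,0,0,0,-1,0,1,0,0,0,0,-1,0,1,0,0,0,0,-1,0,1])

```text
time: 24.2
ee_pos: [0.3426, -0.2837, 0.4303]
orientation: [-0.016, 0.894, 0.445, 0.039]
ft_force: [1.0, 0.0, -0.2]
opening: 0.999
grip_force: 0.0
```

Emit:
move_arm(series=[0,0,0,0,-1,0,1,0,0,0,0,0,0,1])

```text
time: 24.45
ee_pos: [0.3428, -0.2834, 0.4304]
orientation: [0.003, 0.895, 0.446, 0.001]
ft_force: [0.2, 0.4, -0.3]
opening: 0.999
grip_force: 0.0
```

```bash
python3 -c "
from h import *
delta([.4685,.321,.23],-37);delta([.4685,.321,.221-tcp_to_grasp],-37);print(sense()['ee_pos'])"
```

```text
t 24.45 shift [ 9.3019 -4.4003  0.7378] turn [ 0.0694 -0.0037 -0.0085] shift in new axes [ 9.3054 -4.3889  0.7614] open 0.999393968242502 F [ 0.2338  0.3696 -0.2726]
t 24.45 shift [ 9.301  -4.4169  3.4661] turn [ 0.0694 -0.0037 -0.0085] shift in new axes [ 9.3054 -4.3889  3.4897] open 0.999393968242502 F [ 0.2338  0.3696 -0.2726]
[ 0.3428 -0.2834  0.4304]
```

Emit:
move_arm(series=[0.6,-0.3,0,0.07,0,0,1,0.7,-0.33,0,0,0,0,1,0.7,-0.33,0,0,0,0,1,0.7,-0.33,0,0,0,0,1,0.7,-0.33,0,0,0,0,1])

```text
time: 25.08
ee_pos: [0.388, -0.0612, 0.4304]
orientation: [-0.001, 0.896, 0.445, 0.001]
ft_force: [0.8, 0.8, 0.6]
opening: 0.996
grip_force: 0.0
```

Emit:
move_arm(series=[0.7,-0.33,0,0,0,0,1,0.7,-0.33,0,0,0,0,1,0.7,-0.33,0,0,0,0,1,0.7,-0.33,0,0,0,0,1,0.7,-0.33,0,0,0,0,1])

```text
time: 25.7
ee_pos: [0.4359, 0.1661, 0.4302]
orientation: [-0.001, 0.895, 0.445, -0.0]
ft_force: [1.0, -0.9, 0.3]
opening: 0.999
grip_force: 0.0
```

Emit:
move_arm(series=[0.7,-0.33,0,0,0,0,1,0.7,-0.33,0,0,0,0,1,0.7,-0.33,0,0,0,0,1,0.3,-0.12,0,0,0,0,1,0,0,0,0,0,0,1])

```text
time: 26.32
ee_pos: [0.47, 0.3199, 0.4296]
orientation: [-0.0, 0.895, 0.446, -0.001]
ft_force: [1.1, 0.1, -0.3]
opening: 1.001
grip_force: 0.0
```

```bash
python3 -c "
from h import *
p=capture('scene');W=cloud(p)
for x in regions_of(p,'jar_center')[:3]:
    w=W[x['region']]; top=np.nanpercentile(w[:,2],95); k=w[w[:,2]>top-.006]; print(top,(np.nanmin(k,0)+np.nanmax(k,0))/2,np.nanmax(k,0)-np.nanmin(k,0))
delta([.4685,.321,.221-tcp_to_grasp],-37);print(sense()['ee_pos'])"
```

```text
0.10224307463721005 [0.456  0.3355 0.2112] [0.0792 0.0783 0.2298]
0.08138142933768613 [0.4947 0.1505 0.0823] [0.0322 0.0193 0.0133]
t 26.425 shift [ 0.0208 -0.041   3.4866] turn [-0.0046  0.008  -0.0345] shift in new axes [ 0.0185 -0.0423  3.4866] open 1.0002943208388175 F [ 0.7436 -0.1135  0.368 ]
[0.4699 0.3186 0.4302]
```

Emit:
move_arm(series=[0.02,-0.03,0.7,0,0,0,1,0,0,0.8,0,0,0,1,0,0,0.8,0,0,0,1,0,0,0.7,0,0,0,1,0,0,0.35,0,0,0,1])

```text
time: 27.05
ee_pos: [0.4688, 0.3197, 0.2275]
orientation: [0.0, 0.896, 0.444, -0.001]
ft_force: [-0.3, 0.7, -0.5]
opening: 1.001
grip_force: 0.0
```

Emit:
move_arm(series=[0,0,0.12,0,0,0,1,0,0,0,0,0,0,0.5,0,0,0,0,0,0,-1,0,0,0,0,0,0,-1,0,0,0,0,0,0,-1], squeeze=40)

```text
time: 27.68
ee_pos: [0.4695, 0.3212, 0.2239]
orientation: [0.0, 0.896, 0.445, 0.001]
ft_force: [-1.5, -1.9, 5.4]
opening: 0.675
grip_force: 42.6
```

Emit:
move_arm(series=[0,0,0,0,0,0,-1,0,0,0,0,0,0,-1])

```text
time: 27.92
ee_pos: [0.4695, 0.3211, 0.2239]
orientation: [0.0, 0.896, 0.445, 0.001]
ft_force: [-1.9, -1.7, 6.0]
opening: 0.669
grip_force: 42.6
```

Emit:
move_arm(series=[0,0,-0.1,0,0,0,-1,0,0,-0.4,0,0,0,-1,0,0,-0.8,0,0,0,-1,0,0,-0.8,0,0,0,-1,0,0,-0.8,0,0,0,-1])

```text
time: 28.55
ee_pos: [0.4688, 0.321, 0.3984]
orientation: [0.0, 0.896, 0.445, 0.0]
ft_force: [0.4, 0.9, -5.4]
opening: 0.67
grip_force: 45.7
```

Emit:
move_arm(series=[0,0,-0.8,0,0,0,-1,0,0,-0.7,0,0,0,-1,0,0,0,0,0,0,-1])

```text
time: 28.92
ee_pos: [0.4688, 0.3211, 0.4898]
orientation: [0.0, 0.896, 0.445, 0.003]
ft_force: [0.2, 0.6, -6.7]
opening: 0.668
grip_force: 45.7
```

```bash
python3 -c "
from h import *
delta([.560,.0022,.4335-tcp_to_grasp],-37);print(sense()['ee_pos'])
p=capture('scene')
for n in ('jar_center','tray_center'): print(n,[(x['position'],x['confidence']) for x in place_of(p,n)[:4]])"
```

```text
t 28.925 shift [-3.3212  4.4192  0.9345] turn [ 0.0322 -0.0544 -0.0328] shift in new axes [-3.3294  4.4123  0.9378] open 0.6680770093734723 F [ 0.2249  0.6399 -6.7091]
[0.4688 0.3211 0.4898]
jar_center [([0.4682, 0.3202, 0.3144], 0.97), ([0.5015, 0.1331, 0.0436], 0.71), ([0.5762, 0.079, 0.0344], 0.41)]
tray_center [([0.5576, 0.0021, 0.2206], 0.69)]
```

Emit:
move_arm(series=[-0.25,0.34,0,0,0,0,-1,-0.37,0.49,0,0,0,0,-1,-0.37,0.49,0,0,0,0,-1,-0.37,0.49,0,0,0,0,-1,-0.37,0.49,0,0,0,0,-1])

```text
time: 29.7
ee_pos: [0.5166, 0.154, 0.4845]
orientation: [-0.0, 0.896, 0.445, -0.001]
ft_force: [0.1, 0.1, -6.1]
opening: 0.672
grip_force: 45.7
```

Emit:
move_arm(series=[-0.37,0.49,0,0,0,0,-1,-0.37,0.49,0,0,0,0,-1,-0.37,0.49,0,0,0,0,-1,-0.37,0.49,0,0,0,0,-1,-0.11,0.16,0,0,0,0,-1])

```text
time: 30.32
ee_pos: [0.5606, 0.0005, 0.4844]
orientation: [-0.0, 0.896, 0.444, -0.001]
ft_force: [0.3, 0.9, -5.6]
opening: 0.672
grip_force: 45.7
```

Emit:
move_arm(series=[0,0,0.2,0,0,0,-1,0,0,0.3,0,0,0,-1,0,0,0.15,0,0,0,-1,0,0,0,0,0,0,-1])

```text
time: 30.82
ee_pos: [0.56, 0.0028, 0.4464]
orientation: [-0.0, 0.895, 0.445, -0.001]
ft_force: [0.2, 0.0, -5.7]
opening: 0.666
grip_force: 45.7
```

```bash
python3 -c "
from h import *
delta([.560,.0022,.4355-tcp_to_grasp],-37)
for c in ('top','scene'):
    p=capture(c)
    for n in ('jar_center','tray_center'): print(n,[(x['position'],x['confidence']) for x in place_of(p,n)[:4]])
cv2.imwrite('pics/s8.png',cv2.resize(p['color'][150:330,220:460,::-1],(800,600),interpolation=cv2.INTER_CUBIC))"
```

```text
t 30.825 shift [-0.0082  0.0063  0.1816] turn [-0.01    0.01   -0.0251] shift in new axes [-0.0084  0.0061  0.1816] open 0.6660802110433273 F [ 0.2003  0.0202 -5.7122]
jar_center [([0.5035, 0.1302, 0.0509], 0.93), ([0.5619, 0.0032, 0.2718], 0.76), ([0.578, 0.0832, 0.0351], 0.45), ([0.6104, -0.1221, 0.0433], 0.4)]
tray_center [([0.5606, 0.004, 0.2195], 0.59)]
jar_center [([0.5015, 0.1304, 0.0424], 0.89), ([0.5745, 0.0783, 0.0327], 0.88), ([0.5603, 0.0025, 0.221], 0.69), ([0.5603, 0.0026, 0.2734], 0.63)]
tray_center [([0.5584, 0.005, 0.2207], 0.97)]
```

View pics/s8.png

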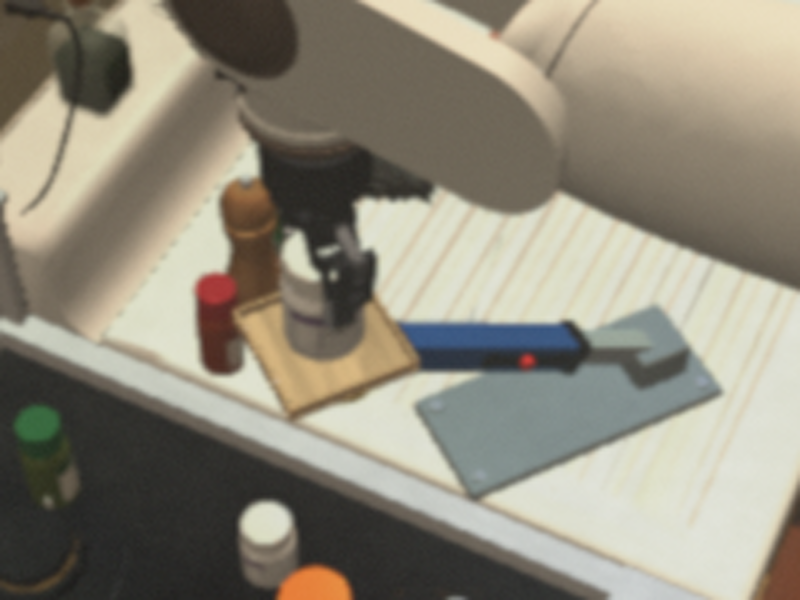

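The jar hangs upright over the middle of the tray (325,330), and the near red button is out at (528,360). Lower gently.

Emit:
move_arm(series=[0,0,0.08,0,0,0,-1,0,0,0.04,0,0,0,-1,0,0,0,0,0,0,-1])

```text
time: 31.5
ee_pos: [0.5602, 0.0022, 0.4398]
orientation: [0.0, 0.896, 0.445, -0.0]
ft_force: [-0.4, 0.5, -5.9]
opening: 0.674
grip_force: 45.7
```

Emit:
move_arm(series=[0,0,0.02,0,0,0,-1,0,0,0,0,0,0,-1])

```text
time: 31.75
ee_pos: [0.5602, 0.0023, 0.4389]
orientation: [0.0, 0.896, 0.445, 0.0]
ft_force: [0.5, 0.0, -6.0]
opening: 0.669
grip_force: 45.7
```

Emit:
move_arm(series=[0,0,0.02,0,0,0,-1,0,0,0,0,0,0,-1])

```text
time: 32.0
ee_pos: [0.5602, 0.0023, 0.4377]
orientation: [0.0, 0.896, 0.445, 0.0]
ft_force: [-0.0, 0.4, -7.2]
opening: 0.675
grip_force: 45.7
```

Emit:
move_arm(series=[0,0,0.015,0,0,0,-1,0,0,0,0,0,0,-1])

```text
time: 32.25
ee_pos: [0.5602, 0.0022, 0.4368]
orientation: [0.0, 0.896, 0.445, -0.0]
ft_force: [0.3, 1.0, -5.2]
opening: 0.669
grip_force: 45.7
```

Emit:
move_arm(series=[0,0,0.015,0,0,0,-1,0,0,0,0,0,0,-1])

```text
time: 32.5
ee_pos: [0.5602, 0.0023, 0.4359]
orientation: [0.0, 0.896, 0.445, -0.0]
ft_force: [0.0, 0.3, -6.9]
opening: 0.673
grip_force: 45.7
```

Emit:
move_arm(series=[0,0,0.015,0,0,0,-1,0,0,0,0,0,0,-1])

```text
time: 32.75
ee_pos: [0.5602, 0.0023, 0.4351]
orientation: [0.0, 0.896, 0.445, 0.0]
ft_force: [-0.3, -0.7, -4.5]
opening: 0.668
grip_force: 45.8
```

Emit:
move_arm(series=[0,0,0.01,0,0,0,-1,0,0,0,0,0,0,-1])

```text
time: 33.0
ee_pos: [0.5601, 0.0023, 0.435]
orientation: [0.0, 0.896, 0.445, 0.0]
ft_force: [-2.8, 0.4, 2.3]
opening: 0.673
grip_force: 46.5
```

Contact at low force. Release and rise.

Emit:
move_arm(series=[0,0,0,0,0,0,0.4,0,0,0,0,0,0,0.7,0,0,0,0,0,0,1,0,0,0,0,0,0,1,0,0,-0.1,0,0,0,1])

```text
time: 33.62
ee_pos: [0.5602, 0.0023, 0.4404]
orientation: [0.0, 0.896, 0.445, -0.0]
ft_force: [-1.3, 1.0, -0.0]
opening: 0.997
grip_force: 0.0
```

Emit:
move_arm(series=[0,0,-0.3,0,0,0,1,0,0,-0.5,0,0,0,1,0,0,-0.7,0,0,0,1,0,0,-0.2,0,0,0,1,0,0,0,0,0,0,1])

```text
time: 34.25
ee_pos: [0.56, 0.0023, 0.5434]
orientation: [0.001, 0.896, 0.445, 0.001]
ft_force: [-0.3, -0.9, -0.2]
opening: 0.998
grip_force: 0.0
```

```bash
python3 -c "
from h import *
for c in ('top','scene'):
    p=capture(c); W=cloud(p)
    for n in ('jar_center','tray_center'): print(n,[(x['position'],x['confidence']) for x in place_of(p,n)[:4] if x['position'][2]>.1])
cv2.imwrite('pics/s9.png',cv2.resize(p['color'][150:330,220:460,::-1],(800,600),interpolation=cv2.INTER_CUBIC))"
```

```text
jar_center [([0.5613, 0.0026, 0.2629], 0.75)]
tray_center [([0.5609, 0.0024, 0.2218], 0.93)]
jar_center [([0.5597, 0.0014, 0.2629], 0.77)]
tray_center [([0.559, 0.0041, 0.2192], 0.8)]
```

View pics/s9.png

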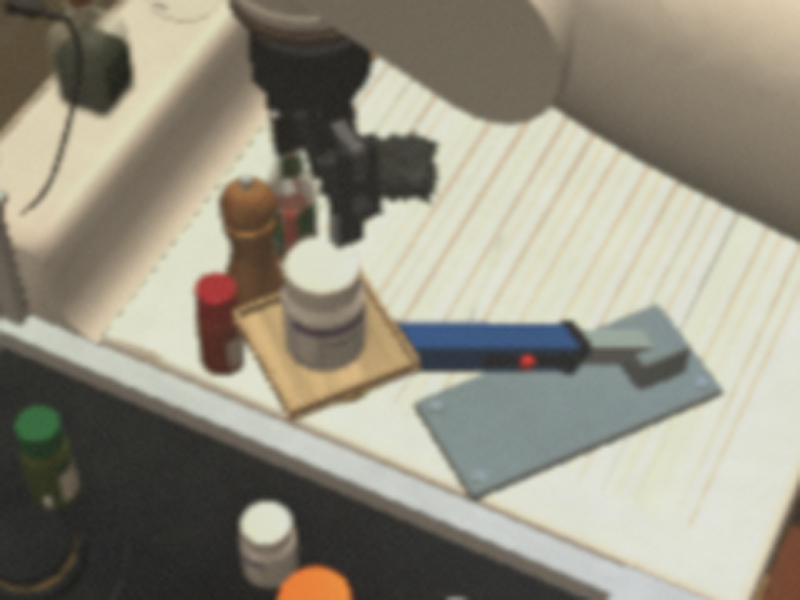

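The jar stands upright and centred on the tray at (325,300), the fingers are clear above it, and the button is still out at (528,360). Handing in.

```bash
python3 -c "
from plant import *
print(hand_in())"
```

```text
the job is handed in; nothing more can be done
None
```

The job is handed in: the tray is locked one hole up with both buttons out and the jar back upright at its centre; the last pictures showed nothing else disturbed, but `hand_in()` gave no verdict.

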